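# Put two gudgeon pins away in the empty cells of a flap-topped pin box

## Task

Put the two loose gudgeon pins from the rubber pad away in the pin box. Its sprung flaps hide which cells already hold a pin, so feel for an empty cell with the pin's foot, gently and without forcing it, and let each pin drop right down to the bottom of a cell of its own. Leave the piston, the can and the wrench where they are.

Things in the scene. Friction and masses are not known exactly. Their poses are not given: they have to be found in the camera images.
- box: Pin box of grey plastic, fixed to the bench: 84 (x) x 124 (y) x 94 (z) mm, origin at the centre of its underside, z up, turned up to 35 degrees either way. 6 square cells, each 36 mm inside, with 4 mm walls and a 4 mm floor; cell centres lie at x = -20 and +20 mm, y = -40, 0 and +40 mm in its frame. Four cells (which four varies) already hold a pin like pin_a; two are empty.
- box_flaps (a point): Centre of the box's top, at rim height. Two black flaps close each cell's mouth: hinged 3 mm below the rim at the cell's -x and +x walls, meeting in the middle, 17 mm long. They swing down into the cell at well under 1 N, let a pin through, and spring shut over it once it has dropped below them, in full and empty cells alike.
- box_floor (a point): Centre of the box's inner floor, 4 mm above its underside. Stored pins stand hidden on the floor, up to about 7 mm off their cell's centre, their tops 20 mm below the rim: a pin pushed down into a full cell stops hard with its foot 20 mm below the rim. In an empty cell it meets only the flaps until the floor, 90 mm below the rim; let go part-way, it falls the rest.
- pad: Black rubber pad, fixed, 150 x 170 mm, 5 mm thick, origin at the centre of its underside; the two loose pins stand on it, some 75 mm or more apart.
- pin_a: First loose gudgeon pin: a plain steel tube-shaped cylinder, 22 mm in diameter, 70 mm long, 0.12 to 0.18 kg, bevelled 2 mm at both ends, standing upright on the pad. Origin at the centre of its underside, z along its axis.
- pin_a_mid (a point): Middle of pin_a: on its axis, 35 mm above its origin.
- pin_b: Second loose gudgeon pin, the same as pin_a.
- pin_b_mid (a point): Middle of pin_b: on its axis, 35 mm above its origin.
- piston: Bystander: aluminium piston, 83 mm in diameter, 60 mm high, standing on its skirt; origin at the centre of its underside.
- can: Bystander: metal can, 60 mm in diameter, 130 mm high; origin at the centre of its underside.
- wrench: Bystander: steel wrench lying beyond the work, roughly along y; origin under its middle.

How it is judged:
At the end, for the whole second after the job is handed in: Both loose pins are inside the box, standing on the floor of a cell (the middle of each pin 30 to 46 mm above the box's underside, within 40 mm in x and 60 mm in y of its centre, in the box's frame), let go and at rest (under 20 mm/s) (x of pin_a_mid in the frame of box between -0.04 and 0.04 m and y of pin_a_mid in the frame of box between -0.06 and 0.06 m and z of pin_a_mid in the frame of box between 0.03 and 0.046 m and linear speed of each of pin_a, pin_b below 0.02 m/s and x of pin_b_mid in the frame of box between -0.04 and 0.04 m and y of pin_b_mid in the frame of box between -0.06 and 0.06 m and z of pin_b_mid in the frame of box between 0.03 and 0.046 m); the robot touches nothing.
It fails at once if the piston is shifted by more than 30 mm (distance of piston from where it was at the start of the episode above 0.03 m).
It fails at once if the can is shifted by more than 30 mm (distance of can from where it was at the start of the episode above 0.03 m).
It fails at once if the wrench is shifted by more than 30 mm (distance of wrench from where it was at the start of the episode above 0.03 m).
It fails at once if the box is pressed with more than 120 N in all while pin_a is being tried in a cell (contact force between box and anything else above 120 N and x of pin_a_mid in the frame of box between -0.04 and 0.04 m and y of pin_a_mid in the frame of box between -0.06 and 0.06 m and z of pin_a_mid in the frame of box above 0.1 m).
It fails at once if the box is pressed with more than 120 N in all while pin_b is being tried in a cell (contact force between box and anything else above 120 N and x of pin_b_mid in the frame of box between -0.04 and 0.04 m and y of pin_b_mid in the frame of box between -0.06 and 0.06 m and z of pin_b_mid in the frame of box above 0.1 m).
It also fails if it takes over 61 s, if anything falls off the work surface, if the arm or the gripper's body presses on something with over 40 N, if the wrist force passes 120 N, or if a joint passes its speed limit or range.

## Robot

A 6-joint arm with a two-finger parallel gripper is mounted at the origin on the work surface. World frame = base frame: x ahead of the robot, y to its left, z up, the work surface at z = 0. Lengths are in m, angles in rad, forces in N, time in s.
With the tool pointing down it reaches from about 0.275 to 0.75 m from the base axis. Payload 10.2 kg.
Tool frame: the origin (TCP) lies midway between the tips of the shut fingers; the grasp point (between the pads) lies 19 mm behind it; z points along the fingers, y is the line along which they close (so a half turn about z gives the same grasp; the last joint's range is limited). The gripper opens to 85 mm and grips with 20 to 120 N. Pads are 22 mm wide; open, the fingers measure 114 mm over their backs; the gripper's body (76 mm by 85 mm) begins 54 mm behind the grasp point. The pads swing forward as they close: fully open they stand 13 mm farther back than shut.
Start: joints at [-1.377, 0.313, 1.498, -0, 1.331, -0.223], TCP at [0.213, -0.48, 0.231] pointing down, gripper open.
Joint ranges: [-2.94, 2.94], [-0.97, 2.17], [0.19, 2.56], [-1.23, 4.37], [0.02, 3.11], [-2.88, 2.88]. Speed limits (rad/s): [2.39, 2.39, 3.01, 3.14, 3.14, 3.14].

## Interface

Orientations are given as [roll, pitch, yaw] about the fixed x, y, z axes, in that order (R = Rz(yaw) Ry(pitch) Rx(roll)).
In Python, from bench import telemetry, cams, manip gives the robot as it stands.
- The arm moves only by the shell command python3 -m jog 'ROWS' [OPENING] [FORCE]. ROWS is JSON, a list that holds one entry, the list of rows, each a list of 6 numbers: the shift along the world's x, y, z in units of 200 mm (1.0 is 200 mm), then the turn, a rotation vector about the world's x, y, z in units of pi rad (1.0 is pi rad). In form: [[[tx, ty, tz, rx, ry, rz], ...]]. A call has 1 to 10 rows; each row is the pose to reach, as a shift and turn from the pose commanded when the call began, turning the shorter way round; what a row does not reach only later rows make up. A row lasts 1/12 s, in which the tool goes at most 41.7 mm and 7.16 degrees, less where a joint would pass 70% of its speed; a pose out of reach is approached as far as the arm can. A call with a number of a shift or a turn outside -1 to 1 is refused whole. A call with a gripper value outside its range is refused whole. OPENING is the opening, from 0 (shut) to 1 (fully open), set as the call begins (- or left out, the last holds). The fingers move at their own pace and stop on an object; FORCE is the grip in N (left out, the last holds). Time passes only in rows, so rows that repeat a pose let the fingers close. It gives the time, the measured TCP pose, the force, the opening and the grip force at its end, in the units of the state.
- telemetry.state(): the state, without advancing time (a new reading comes with each control period).
- cams.snapshot(name): name is "side" or "top"; returns (picture, depth): 480x640x3 uint8, red, green, blue; 480x640 float32, m along the optical axis (not along the pixel's ray), 0 where there is no reading.
- cams.calibration(name): a dict with "intrinsics" (3x3 intrinsics, pixels), "rvec" (rotation vector, rad) and "tvec" (3), from world to camera coordinates, as OpenCV has them. Camera axes: x right, y down, z forward; pixel columns grow to the right and rows downward; lengths in m; the calibration is good to about 2 mm. A picture is of the moment at which its call begins. calibration takes no time and is no camera call.
- manip.sign_off(): hands the job in; it is judged then, once.
The state is a dict: "clock": time; "qpos": joint angles; "dq": joint speeds; "joint_torque": joint torques, N m; "tool_pos": TCP position; "tcp_rot": TCP orientation; "ft_force": force on the tool from outside, world axes, zero at the start; "ft_torque": the same for the moment, N m; "gripper_width": finger opening in m; "gripper_force": force on a finger pad.
Only numpy, scipy, OpenCV 4.12 (cv2) and the standard library are available. Lean on these libraries where they do the work, as an engineer would, in place of code of your own. Each camera call takes 0.05 s, during which the arm holds its last target. There are 200 camera calls.

## Working session

There is one attempt and no reset: what is moved stays moved. The work goes in short steps, Python scripts to look and compute and a shell command to move; the robot and the scene stay as the last step left them, time stands still between calls to the robot, and variables do not carry over. Pictures are saved under pics/ and viewed, at most 10 in all, crops included, and the job is handed in when it is done.

```bash
mkdir -p pics; ls
python3 - <<'E'
from bench import telemetry,cams
import cv2,numpy as np
s=telemetry.state();print(s)
for n in("top","side"):
    p,d=cams.snapshot(n);np.savez(f"{n}0.npz",p=p,d=d);cv2.imwrite(f"pics/{n}0.png",p[...,::-1])
    c=cams.calibration(n);R=cv2.Rodrigues(np.array(c["rvec"]))[0];print(n,c["intrinsics"],-R.T@np.array(c["tvec"]).ravel(),R)
E
```

```text
pics
{'clock': 0.0, 'qpos': array([-1.37738115e+00,  3.13474763e-01,  1.49843944e+00, -5.88863457e-06,
        1.33096534e+00, -2.23395169e-01]), 'dq': array([-5.12978607e-04,  7.06024386e-04, -2.53549010e-05,  3.02860187e-05,
        1.52809173e-04, -6.26331825e-04]), 'joint_torque': array([-2.92039722e-04, -4.12263250e+01, -2.59746087e+01, -1.95845364e-04,
        4.12035894e-03, -9.09079212e-07]), 'tool_pos': array([ 0.2124849 , -0.47980615,  0.23072151]), 'tcp_rot': array([-3.14033647e+00, -2.79524169e-04,  4.16811575e-01]), 'ft_force': array([0.33866208, 0.44771238, 1.32565287]), 'ft_torque': array([ 0.00394747, -0.0327255 ,  0.00035549]), 'gripper_force': 0.0, 'gripper_width': 0.08554390014446725}
top [[437.65278885   0.         318.43759405]
 [  0.         437.65278885 240.71148245]
 [  0.           0.           1.        ]] [0.43567706 0.0120449  0.99818886] [[-0.00946262 -0.99971522 -0.02190731]
 [-0.9804935   0.01357753 -0.19608197]
 [ 0.19632358  0.01962453 -0.98034276]]
side [[562.30649088   0.         315.12959907]
 [  0.         562.30649088 239.18965041]
 [  0.           0.           1.        ]] [ 0.17484409 -0.74186274  0.7809795 ] [[ 0.88157641 -0.47152806  0.02200753]
 [-0.27719844 -0.55486485 -0.7844017 ]
 [ 0.38207861  0.68540958 -0.6198626 ]]
```

View pics/top0.png

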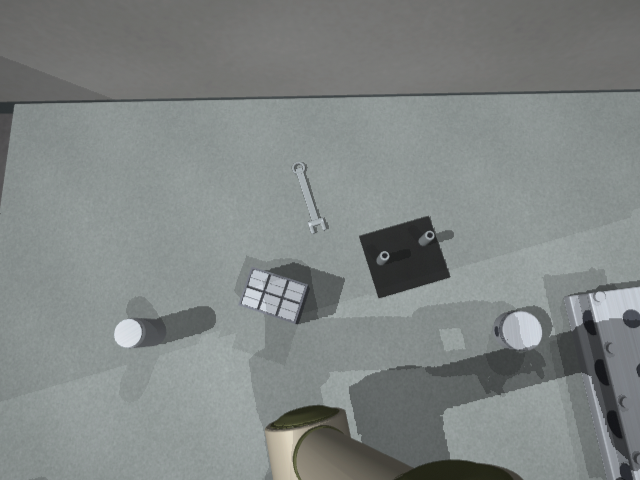

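View pics/side0.png

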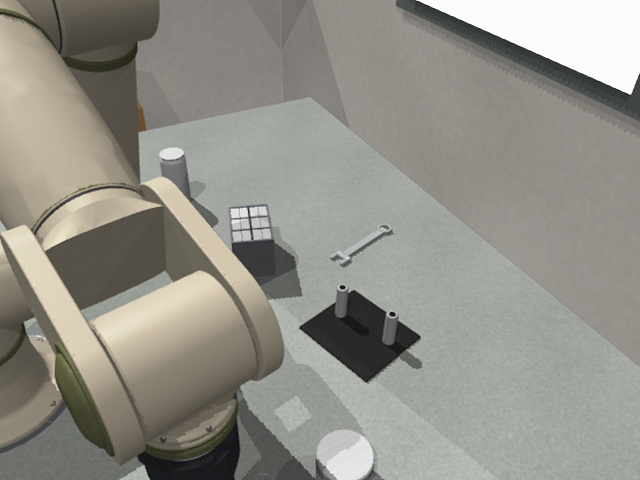

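The top view shows the box at about (275,295), the pad at (405,257) with pin tops at (383,257) and (429,236), the can at (128,333), the piston at (521,330) and the wrench at (310,198). The side view agrees. I'll get positions from depth next.

```bash
cat > h.py <<'E'
import numpy as np,cv2
from bench import cams
def cal(n):
    c=cams.calibration(n);return np.array(c["intrinsics"]),cv2.Rodrigues(np.array(c["rvec"]))[0],np.array(c["tvec"]).ravel()
def world(n,d):
    K,R,t=cal(n);v,u=np.indices(d.shape)
    P=np.stack([(u-K[0,2])/K[0,0]*d,(v-K[1,2])/K[1,1]*d,d],-1)
    W=(P-t)@R; W[d<=0]=np.nan; return W
def plane(n,uv,z):
    K,R,t=cal(n);C=-R.T@t
    r=np.linalg.inv(K)@np.c_[np.atleast_2d(uv),np.ones(len(np.atleast_2d(uv)))].T
    r=(R.T@r).T;return C+r*((z-C[2])/r[:,2])[:,None]
E
python3 - <<'E'
from h import *
for n in("top","side"):
    f=np.load(n+"0.npz");W=world(n,f["d"]);z=W[...,2]
    def comps(lo,hi,x0,x1,y0,y1,amin):
        m=((z>lo)&(z<hi)&(W[...,0]>x0)&(W[...,0]<x1)&(W[...,1]>y0)&(W[...,1]<y1)).astype(np.uint8)
        k,l,s,c=cv2.connectedComponentsWithStats(m)
        for i in range(1,k):
            if s[i,4]>=amin:
                uv=np.argwhere(l==i)[:,::-1].astype(np.float32)
                zz=np.nanmedian(z[l==i]);yield uv,zz,s[i]
    print(n)
    for uv,zz,s in comps(.08,.105,.3,.6,-.05,.25,100):
        P=plane(n,uv,.094)[:,:2];r=cv2.minAreaRect((P*1000).astype(np.float32));print("box",s,zz,r)
    for uv,zz,s in comps(.068,.085,.3,.7,-.35,-.05,15):
        P=plane(n,uv,.075)[:,:2];print("pin",s,zz,P.mean(0),cv2.minEnclosingCircle((P*1000).astype(np.float32)))
f=np.load("top0.npz");p=f["p"][:,:,::-1]
a=cv2.resize(p[255:335,230:320],None,fx=5,fy=5,interpolation=cv2.INTER_CUBIC)
b=cv2.resize(np.load("side0.npz")["p"][195:285,220:310,::-1],None,fx=4,fy=4,interpolation=cv2.INTER_CUBIC)
b=cv2.copyMakeBorder(b,0,400-360,0,800-450-360 if 0 else 0,0);a=a[:, :440]
cv2.imwrite("pics/crop.png",np.hstack([a,b]))
E
```

```text
top
box [ 238  267   70   57 2306] 0.09334619468960409 ((505.6422424316406, 124.95381927490234), (125.39014434814453, 83.77359008789062), 71.3900146484375)
pin [424 230  11  11  87] 0.07594680328052318 [ 0.62995091 -0.20657229] ((629.6343383789062, -206.2296905517578), 11.581815719604492)
pin [379 251  11  10  83] 0.0762677680485641 [ 0.58674542 -0.10914231] ((587.1079711914062, -109.06040954589844), 10.978446960449219)
side
box [ 228  204   47   45 1622] 0.09191672303431503 ((502.7027893066406, 116.38711547851562), (144.07472229003906, 83.89839935302734), 71.72637176513672)
pin [337 284  12  11  99] 0.07431461365339616 [ 0.58584055 -0.11224381] ((586.3894653320312, -113.01358032226562), 13.489716529846191)
pin [386 311  13  11 113] 0.07418571134375702 [ 0.62834162 -0.21005507] ((628.1016845703125, -210.19680786132812), 12.936612129211426)
```

View pics/crop.png

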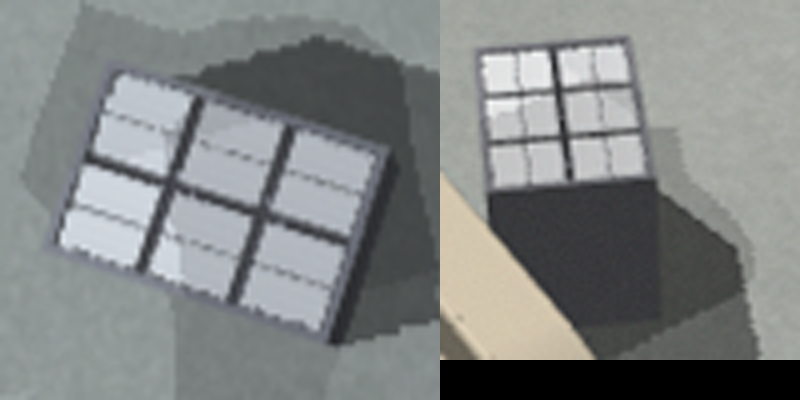

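The crop confirms a 2x3 grid of flapped cells, with the box's long axis running upper left to lower right (yaw about -18.6 deg, centre (0.506, 0.125)). Pin A is at (0.587, -0.109) and pin B at (0.630, -0.2065). I'm starting with pin A.

```bash
python3 -m jog '[[[0.93,0.93,0,0,0,0],[0.93,0.93,0,0,0,0],[0.93,0.93,0,0,0,0],[0.93,0.93,0,0,0,0],[0.93,0.93,0,0,0,0],[0.93,0.93,0,0,0,0],[0.93,0.93,0,0,0,0]]]' 1 30
python3 -m jog '[[[0.94,0.92,-0.5,0,0,0],[0.94,0.92,-0.5,0,0,0],[0.94,0.92,-0.5,0,0,0],[0.94,0.92,-0.5,0,0,0],[0.94,0.92,-0.5,0,0,0],[0.94,0.92,-0.5,0,0,0],[0.94,0.92,-0.5,0,0,0],[0.94,0.92,-0.5,0,0,0],[0.94,0.92,-0.5,0,0,0],[0.94,0.92,-0.5,0,0,0]]]'
```

```text
clock: 0.68
tool_pos: [0.4011, -0.2903, 0.2312]
tcp_rot: [-3.141, -0.001, 0.42]
ft_force: [0.4, 0.1, -0.3]
gripper_width: 0.0856
gripper_force: 0.0
clock: 1.52
tool_pos: [0.5862, -0.1104, 0.1313]
tcp_rot: [-3.142, 0.0, 0.417]
ft_force: [-1.1, 0.1, 0.3]
gripper_width: 0.0854
gripper_force: 0.0
```

```bash
python3 -m jog '[[[0.005,0.007,-0.2,0,0,0],[0.005,0.007,-0.35,0,0,0],[0.005,0.007,-0.465,0,0,0],[0.005,0.007,-0.465,0,0,0],[0.005,0.007,-0.465,0,0,0]]]'
python3 -m jog '[[[0,0,0,0,0,0],[0,0,0,0,0,0],[0,0,0,0,0,0],[0,0,0,0,0,0],[0,0,0,0,0,0],[0,0,0,0,0,0],[0,0,0,0,0,0],[0,0,0,0,0,0],[0,0,0,0,0,0],[0,0,0,0,0,0]]]' 0 40
```

```text
clock: 1.93
tool_pos: [0.5871, -0.1096, 0.0388]
tcp_rot: [-3.141, 0.001, 0.415]
ft_force: [0.3, -0.2, 0.7]
gripper_width: 0.0854
gripper_force: 0.0
clock: 2.77
tool_pos: [0.5878, -0.1088, 0.0389]
tcp_rot: [3.141, -0.001, 0.417]
ft_force: [-1.6, 0.7, 5.5]
gripper_width: 0.0206
gripper_force: 39.2
```

```bash
python3 -m jog '[[[0,0,0.2,0,0,0],[0,0,0.4,0,0,0],[0,0.1,0.6,0,0,0],[-0.38,0.95,0.6,0,0,0],[-0.38,0.95,0.6,0,0,0],[-0.38,0.95,0.6,0,0,0],[-0.38,0.95,0.6,0,0,0],[-0.38,0.95,0.6,0,0,0],[-0.38,0.95,0.6,0,0,0],[-0.38,0.95,0.6,0,0,0]]]'
python3 - <<'E'
from h import *
p,d=cams.snapshot("side");np.savez("side1.npz",p=p,d=d)
from bench import telemetry;print(telemetry.state()["tool_pos"])
cv2.imwrite("pics/side1.png",cv2.resize(p[120:300,150:390,::-1],None,fx=3,fy=3))
E
```

```text
clock: 3.6
tool_pos: [0.5112, 0.0822, 0.1582]
tcp_rot: [-3.142, 0.0, 0.419]
ft_force: [0.1, -0.6, -0.8]
gripper_width: 0.0207
gripper_force: 39.7
[0.5116066  0.08125326 0.1581475 ]
```

View pics/side1.png

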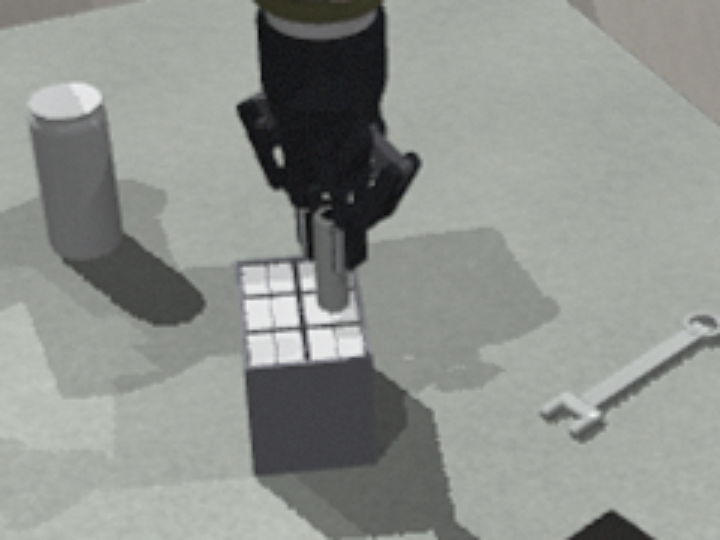

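The pin hangs upright at crop pixel (333,305), over the front-right cell as intended. Now the gentle probe.

```bash
python3 -m jog '[[[0,0,-0.07,0,0,0],[0,0,-0.13,0,0,0],[0,0,-0.145,0,0,0],[0,0,-0.16,0,0,0],[0,0,-0.175,0,0,0],[0,0,-0.19,0,0,0],[0,0,-0.205,0,0,0],[0,0,-0.22,0,0,0],[0,0,-0.22,0,0,0]]]'
```

```text
clock: 4.4
tool_pos: [0.5114, 0.0813, 0.1139]
tcp_rot: [-3.141, 0.001, 0.417]
ft_force: [0.7, -0.1, -1.7]
gripper_width: 0.0208
gripper_force: 39.8
```

Foot about 14 mm below the rim with nothing felt. Another 10 mm, slowly.

```bash
python3 -m jog '[[[0,0,-0.01,0,0,0],[0,0,-0.02,0,0,0],[0,0,-0.03,0,0,0],[0,0,-0.035,0,0,0],[0,0,-0.04,0,0,0],[0,0,-0.045,0,0,0],[0,0,-0.045,0,0,0]]]'
```

```text
clock: 4.98
tool_pos: [0.5131, 0.0812, 0.1078]
tcp_rot: [3.139, -0.004, 0.417]
ft_force: [-3.0, -0.0, 18.4]
gripper_width: 0.0209
gripper_force: 42.1
```

Hard stop at 20 mm, so this cell is full. Next: the middle cell in the same row.

```bash
python3 -m jog '[[[0,0,0.15,0,0,0],[0.03,0.09,0.16,0,0,0],[0.064,0.187,0.16,0,0,0],[0.064,0.187,0.15,0,0,0],[0.064,0.187,0.125,0,0,0],[0.064,0.187,0.105,0,0,0],[0.064,0.187,0.085,0,0,0],[0.064,0.187,0.065,0,0,0],[0.064,0.187,0.045,0,0,0],[0.064,0.187,0.045,0,0,0]]]'
python3 -m jog '[[[0,0,-0.01,0,0,0],[0,0,-0.02,0,0,0],[0,0,-0.03,0,0,0],[0,0,-0.035,0,0,0],[0,0,-0.04,0,0,0],[0,0,-0.045,0,0,0],[0,0,-0.045,0,0,0]]]'
```

```text
clock: 5.82
tool_pos: [0.5239, 0.1184, 0.1133]
tcp_rot: [-3.141, 0.001, 0.416]
ft_force: [-0.6, 0.8, -0.8]
gripper_width: 0.0208
gripper_force: 39.9
clock: 6.4
tool_pos: [0.5258, 0.1187, 0.1078]
tcp_rot: [3.14, -0.004, 0.417]
ft_force: [-2.2, -0.2, 16.8]
gripper_width: 0.0211
gripper_force: 42.1
```

Full too. On to (+20,+40).

```bash
python3 -m jog '[[[0,0,0.15,0,0,0],[0.03,0.09,0.16,0,0,0],[0.064,0.189,0.16,0,0,0],[0.064,0.189,0.15,0,0,0],[0.064,0.189,0.125,0,0,0],[0.064,0.189,0.105,0,0,0],[0.064,0.189,0.085,0,0,0],[0.064,0.189,0.065,0,0,0],[0.064,0.189,0.045,0,0,0],[0.064,0.189,0.045,0,0,0]]]'
python3 -m jog '[[[0,0,-0.01,0,0,0],[0,0,-0.02,0,0,0],[0,0,-0.03,0,0,0],[0,0,-0.035,0,0,0],[0,0,-0.04,0,0,0],[0,0,-0.045,0,0,0],[0,0,-0.045,0,0,0]]]'
```

```text
clock: 7.23
tool_pos: [0.5367, 0.1562, 0.1133]
tcp_rot: [-3.141, 0.002, 0.416]
ft_force: [0.3, 0.1, -1.4]
gripper_width: 0.0207
gripper_force: 40.0
clock: 7.82
tool_pos: [0.537, 0.1565, 0.1051]
tcp_rot: [-3.141, 0.0, 0.417]
ft_force: [-0.7, 1.0, -1.5]
gripper_width: 0.0208
gripper_force: 40.0
```

No resistance, so this cell is empty. Lower a little more, release, then lift.

```bash
python3 -m jog '[[[0,0,-0.01,0,0,0],[0,0,-0.02,0,0,0],[0,0,-0.03,0,0,0],[0,0,-0.035,0,0,0],[0,0,-0.035,0,0,0],[0,0,-0.035,0,0,0]]]'
python3 -m jog '[[[0,0,0,0,0,0],[0,0,0,0,0,0],[0,0,0,0,0,0],[0,0,0,0,0,0],[0,0,0,0,0,0],[0,0,0,0,0,0],[0,0,0.2,0,0,0],[0,0,0.4,0,0,0],[0,0,0.4,0,0,0]]]' 1
```

```text
clock: 8.32
tool_pos: [0.5371, 0.1565, 0.0982]
tcp_rot: [-3.142, 0.0, 0.417]
ft_force: [0.4, -0.3, -1.8]
gripper_width: 0.0207
gripper_force: 40.0
clock: 9.07
tool_pos: [0.54, 0.1569, 0.1857]
tcp_rot: [3.138, -0.012, 0.417]
ft_force: [1.4, 0.7, 1.5]
gripper_width: 0.0856
gripper_force: 0.0
```

```bash
python3 -m jog '[[[0.23,-0.9,0,0,0,0],[0.23,-0.9,0,0,0,0],[0.23,-0.9,0,0,0,0],[0.23,-0.9,0,0,0,0],[0.23,-0.9,0,0,0,0],[0.23,-0.9,0,0,0,0]]]'
python3 - <<'E'
from h import *
a,d=cams.snapshot("side");b,d2=cams.snapshot("top")
W=world("top",d2);z=W[...,2];m=(z>.068)&(z<.085)&(W[...,0]>.6)&(W[...,1]<-.17)&(W[...,1]>-.24)
print(plane("top",np.argwhere(m)[:,::-1],.075).mean(0),m.sum())
A=cv2.resize(a[190:290,200:300,::-1],(400,400));B=cv2.resize(b[250:350,220:320,::-1],(400,400))
cv2.imwrite("pics/chk.png",np.hstack([A,B]))
E
```

```text
clock: 9.57
tool_pos: [0.5838, -0.0275, 0.1779]
tcp_rot: [3.141, -0.0, 0.412]
ft_force: [1.1, -0.9, -0.1]
gripper_width: 0.0856
gripper_force: 0.0
[ 0.62979648 -0.20678442  0.075     ] 89
```

View pics/chk.png

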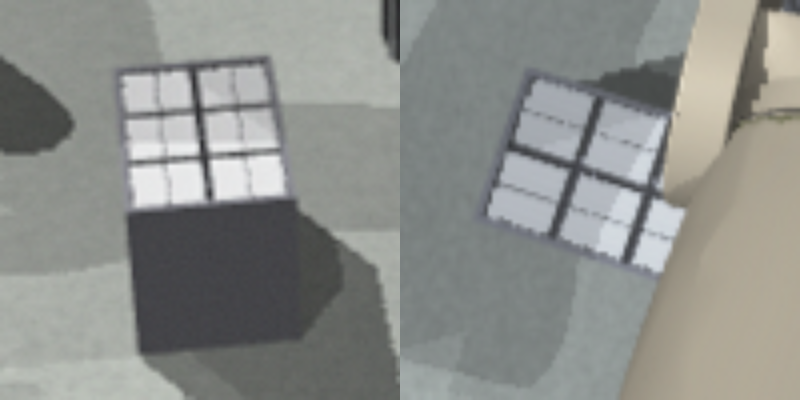

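All flaps are shut and nothing shows above the rim, so pin A is in. Pin B is unchanged.

```bash
python3 -m jog '[[[0.233,-0.915,-0.25,0,0,0],[0.233,-0.915,-0.25,0,0,0],[0.233,-0.915,-0.25,0,0,0],[0.233,-0.915,-0.25,0,0,0],[0.233,-0.915,-0.25,0,0,0],[0.233,-0.915,-0.25,0,0,0],[0.233,-0.915,-0.25,0,0,0],[0.233,-0.915,-0.25,0,0,0]]]'
```

```text
clock: 10.33
tool_pos: [0.63, -0.2046, 0.1285]
tcp_rot: [-3.141, -0.0, 0.419]
ft_force: [0.2, 0.3, 0.5]
gripper_width: 0.0856
gripper_force: 0.0
```

```bash
python3 -m jog '[[[0,-0.008,-0.2,0,0,0],[0,-0.008,-0.35,0,0,0],[0,-0.008,-0.45,0,0,0],[0,-0.008,-0.45,0,0,0],[0,-0.008,-0.45,0,0,0]]]'
python3 -m jog '[[[0,0,0,0,0,0],[0,0,0,0,0,0],[0,0,0,0,0,0],[0,0,0,0,0,0],[0,0,0,0,0,0],[0,0,0,0,0,0],[0,0,0,0,0,0],[0,0,0,0,0,0],[0,0,0,0,0,0],[0,0,0,0,0,0]]]' 0 40
```

```text
clock: 10.75
tool_pos: [0.63, -0.2064, 0.0389]
tcp_rot: [-3.141, 0.0, 0.419]
ft_force: [0.3, -0.1, 1.1]
gripper_width: 0.0853
gripper_force: 0.0
clock: 11.58
tool_pos: [0.6299, -0.2082, 0.0388]
tcp_rot: [3.141, -0.0, 0.417]
ft_force: [-1.3, 0.1, 5.2]
gripper_width: 0.0204
gripper_force: 39.3
```

```bash
python3 -m jog '[[[0,0,0.2,0,0,0],[0,0,0.4,0,0,0],[-0.05,0.1,0.6,0,0,0],[-0.4,0.8,0.6,0,0,0],[-0.4,0.8,0.6,0,0,0],[-0.4,0.8,0.6,0,0,0],[-0.4,0.8,0.6,0,0,0],[-0.4,0.8,0.6,0,0,0],[-0.4,0.8,0.6,0,0,0]]]'
python3 -m jog '[[[-0.38,0.7,0,0,0,0],[-0.38,0.7,0,0,0,0],[-0.38,0.7,0,0,0,0],[-0.38,0.7,0,0,0,0],[-0.38,0.7,0,0,0,0],[-0.38,0.7,0,0,0,0],[-0.38,0.7,0,0,0,0]]]'
```

```text
clock: 12.33
tool_pos: [0.5492, -0.0468, 0.1583]
tcp_rot: [-3.141, 0.0, 0.419]
ft_force: [0.2, -0.2, 0.3]
gripper_width: 0.0212
gripper_force: 39.7
clock: 12.92
tool_pos: [0.4745, 0.091, 0.1582]
tcp_rot: [3.141, -0.0, 0.416]
ft_force: [-0.2, -0.3, -0.8]
gripper_width: 0.021
gripper_force: 40.0
```

```bash
python3 -m jog '[[[-0.003,0.01,-0.07,0,0,0],[-0.003,0.01,-0.13,0,0,0],[-0.003,0.01,-0.145,0,0,0],[-0.003,0.01,-0.16,0,0,0],[-0.003,0.01,-0.175,0,0,0],[-0.003,0.01,-0.19,0,0,0],[-0.003,0.01,-0.205,0,0,0],[-0.003,0.01,-0.22,0,0,0],[-0.003,0.01,-0.22,0,0,0]]]'
python3 -m jog '[[[0,0,-0.01,0,0,0],[0,0,-0.02,0,0,0],[0,0,-0.03,0,0,0],[0,0,-0.035,0,0,0],[0,0,-0.04,0,0,0],[0,0,-0.045,0,0,0],[0,0,-0.045,0,0,0]]]'
```

```text
clock: 13.67
tool_pos: [0.473, 0.0939, 0.1139]
tcp_rot: [-3.141, 0.001, 0.417]
ft_force: [-0.5, -0.2, -1.2]
gripper_width: 0.0212
gripper_force: 40.1
clock: 14.25
tool_pos: [0.4748, 0.0939, 0.1077]
tcp_rot: [3.139, -0.005, 0.417]
ft_force: [-2.8, 0.1, 19.1]
gripper_width: 0.0207
gripper_force: 42.5
```

Full. Next: (-20,0).

```bash
python3 -m jog '[[[0,0,0.15,0,0,0],[0.03,0.09,0.16,0,0,0],[0.064,0.187,0.16,0,0,0],[0.064,0.187,0.15,0,0,0],[0.064,0.187,0.125,0,0,0],[0.064,0.187,0.105,0,0,0],[0.064,0.187,0.085,0,0,0],[0.064,0.187,0.065,0,0,0],[0.064,0.187,0.045,0,0,0],[0.064,0.187,0.045,0,0,0]]]'
python3 -m jog '[[[0,0,-0.01,0,0,0],[0,0,-0.02,0,0,0],[0,0,-0.03,0,0,0],[0,0,-0.035,0,0,0],[0,0,-0.04,0,0,0],[0,0,-0.045,0,0,0],[0,0,-0.045,0,0,0]]]'
```

```text
clock: 15.08
tool_pos: [0.4855, 0.131, 0.1134]
tcp_rot: [-3.141, 0.001, 0.416]
ft_force: [-0.1, 0.3, -1.1]
gripper_width: 0.0209
gripper_force: 40.1
clock: 15.67
tool_pos: [0.4875, 0.1314, 0.1077]
tcp_rot: [3.14, -0.005, 0.417]
ft_force: [-3.4, -0.8, 18.9]
gripper_width: 0.0209
gripper_force: 42.4
```

Full. By elimination (-20,+40) should be empty; I'll still feel for it.

```bash
python3 -m jog '[[[0,0,0.15,0,0,0],[0.03,0.09,0.16,0,0,0],[0.066,0.189,0.16,0,0,0],[0.066,0.189,0.15,0,0,0],[0.066,0.189,0.125,0,0,0],[0.066,0.189,0.105,0,0,0],[0.066,0.189,0.085,0,0,0],[0.066,0.189,0.065,0,0,0],[0.066,0.189,0.045,0,0,0],[0.066,0.189,0.045,0,0,0]]]'
python3 -m jog '[[[0,0,-0.01,0,0,0],[0,0,-0.02,0,0,0],[0,0,-0.03,0,0,0],[0,0,-0.035,0,0,0],[0,0,-0.04,0,0,0],[0,0,-0.045,0,0,0],[0,0,-0.045,0,0,0]]]'
```

```text
clock: 16.5
tool_pos: [0.4987, 0.1688, 0.1133]
tcp_rot: [-3.141, 0.002, 0.416]
ft_force: [-0.1, 0.4, -1.2]
gripper_width: 0.0208
gripper_force: 40.2
clock: 17.08
tool_pos: [0.4991, 0.1691, 0.1051]
tcp_rot: [-3.141, 0.0, 0.417]
ft_force: [0.6, 0.0, -1.3]
gripper_width: 0.0206
gripper_force: 40.2
```

Empty. Lower, release, lift and back off.

```bash
python3 -m jog '[[[0,0,-0.01,0,0,0],[0,0,-0.02,0,0,0],[0,0,-0.03,0,0,0],[0,0,-0.035,0,0,0],[0,0,-0.035,0,0,0],[0,0,-0.035,0,0,0]]]'
python3 -m jog '[[[0,0,0,0,0,0],[0,0,0,0,0,0],[0,0,0,0,0,0],[0,0,0,0,0,0],[0,0,0,0,0,0],[0,0,0,0,0,0],[0,0,0.2,0,0,0],[0,0,0.4,0,0,0],[0,0,0.4,0,0,0]]]' 1
python3 -m jog '[[[0.15,-0.9,0,0,0,0],[0.15,-0.9,0,0,0,0],[0.15,-0.9,0,0,0,0],[0.15,-0.9,0,0,0,0],[0.15,-0.9,0,0,0,0],[0.15,-0.9,0,0,0,0],[0.15,-0.9,0,0,0,0],[0.15,-0.9,0,0,0,0]]]'
python3 - <<'E'
from h import *
a,d=cams.snapshot("side");cv2.imwrite("pics/end.png",a[...,::-1])
E
```

```text
clock: 17.58
tool_pos: [0.4991, 0.1691, 0.0982]
tcp_rot: [-3.142, 0.0, 0.417]
ft_force: [-0.5, 0.2, -1.1]
gripper_width: 0.0206
gripper_force: 40.1
clock: 18.33
tool_pos: [0.502, 0.1696, 0.1853]
tcp_rot: [3.138, -0.011, 0.417]
ft_force: [1.1, 0.7, 1.3]
gripper_width: 0.0853
gripper_force: 0.0
clock: 19.0
tool_pos: [0.5289, -0.01, 0.1782]
tcp_rot: [-3.141, 0.0, 0.417]
ft_force: [-0.3, 1.1, 0.5]
gripper_width: 0.0854
gripper_force: 0.0
```

View pics/end.png

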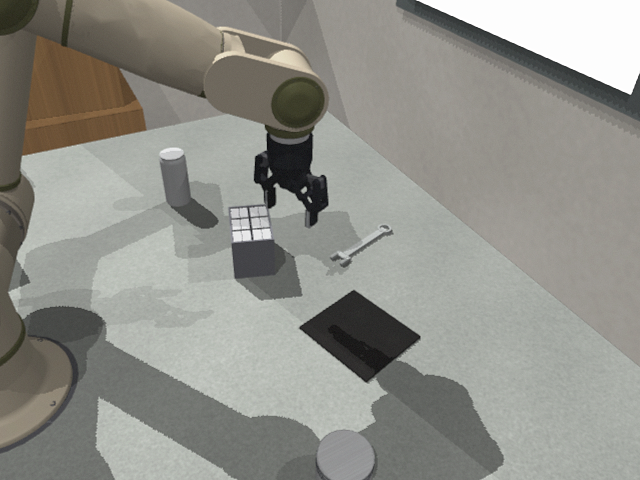

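The pad at (360,335) is empty, all the box flaps at (250,222) are shut, and the gripper is open and clear. The can, piston and wrench are where they were.

```bash
python3 -c "
from bench import manip
print(manip.sign_off())"
```

```text
the job is handed in; nothing more can be done
None
```

I put both loose pins in empty cells of the pin box and handed the job in at about 19 s; the final picture shows the pad empty, every flap shut and the piston, can and wrench where they were, but the sign-off returned no verdict.

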